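Swap the alignment plug for the bore probe and hold it centred in the setting ring

TASK

The setting ring has been lined up under the guide bush with the alignment plug: pull the plug straight up out of the bush and stand it end-down in its empty bore in the gauge rack, collar resting on the rack, and let go of it. Then take the slim bore probe (round black grip) from the rack and lower it upright through the guide bush into the setting ring, never letting it touch the bush, the ring or the fixture, until the sensing band near its tip is at mid-height of the ring. Finish still holding it there, upright, centred in the bore and still, with the plug gauge left in the rack and the other things on the table left alone.

Things in the scene. Friction and masses are not known exactly. Their poses are not given: they have to be found in the camera images.
- fixture: setting fixture, fixed; grey base 130 x 100 x 16 mm; steel setting ring on it (outside 54, bore 26, z 16 to 42) in two toe clamps (to z 54, y +-35); bush plate 100 x 70, z 66 to 82, on a riser at +x; dark guide bush in it (bore 26, flange 46, top face z 85; cap screws to z 87 at x 55). Ring and bush coaxial; 30 mm hole below. Origin: on the table under the bore axis; x towards the riser, z up
- guide_mouth (a point): centre of the guide bush's mouth, on the bore axis, 85 mm above the table
- ring_centre (a point): centre of the setting ring, on the bore axis at the ring's mid-height, 29 mm above the table, 56 mm below the guide mouth
- plug: alignment plug, bare steel, 0.15 to 0.31 kg, starts in the guide bush, collar resting on it: round shank diameter 23, 61 mm long, foot chamfer 3 mm (1.5 mm play all round in bush and ring); collar diameter 37, 5 thick; round knurled grip diameter 26 from 5 to 41 mm above the collar's underside, flat end. Origin: on its axis at the collar's underside; z up along the axis
- rack: gauge rack, fixed, aluminium, 176 x 60, 100 mm high: 9 mm foot, end cheeks, 12 mm top plate with 3 through bores along x: empty plug bore (diameter 28) at x -54; bores of diameter 20 at x 0 and +54 mm, where probe and plug gauge hang by their collars (which is where varies). Origin: on the table under its middle; x along its length, z up. Grasp with the fingers closing across its length (along y)
- plug_bore (a point): centre of the mouth of the rack's empty 28 mm bore, on the upper face, 100 mm above the table
- probe: slim bore probe, 0.11 to 0.23 kg: steel rod diameter 14, 85 mm long (6 mm room all round in bush and ring) below a steel collar (diameter 34, 5 thick); black round grip diameter 26 from 5 to 39 mm above the collar's underside, domed end to 47. Starts upright in the rack, collar on its plate. Origin: on its axis at the collar's underside; z up along the axis
- sensor (a point): middle of the dark sensing band of the probe, on its axis, 77 mm below its origin (8 mm above the rod's end)
- plug_gauge: plug gauge that hangs in the other 20 mm bore of the rack, to be left there: shank diameter 18, collar diameter 32, slim six-sided aluminium handle 18 mm wide to 53 mm above the collar's underside. Origin: on its axis, at the underside of the collar
- duro_d: bystander: hand-held dial durometer, 98 x 59 x 25 mm, lying on the table near its front edge
- steel_block: bystander: flat round steel test block, diameter 60, 14 mm tall, near the front edge of the table
- caliper: bystander: slide caliper 225 mm long, 16 mm high, lying in front of the open case
- thick_gauge: bystander: black hand-held thickness gauge with a small screen, 127 x 68 x 29 mm, lying near the front edge of the table
Not all that is in view belongs to the job. What is shaped like the probe but pink is not meant.

How it is judged (in metres and radians):
On the way:
1. the plug stands in its rack bore, collar on the rack, and is let go (horizontal distance between plug and plug_bore below 0.006 m and z of plug in the frame of plug_bore between -0.003 and 0.003 m and angle between plug's own z axis and vertical below 0.1 rad and contact force between plug and the fingers below 0.1 N), for 0.2 s.
At the end, for the whole second after the job is handed in: Fingers hold the probe still and upright (4 deg), touching nothing else: sensing band within 3 mm of the ring axis and 6 mm of mid-height, collar within 4 mm of the bush axis. The plug stands released in its rack bore, within 6 mm, collar seated. The plug gauge hangs in the rack (horizontal distance between plug and plug_bore below 0.006 m and z of plug in the frame of plug_bore between -0.003 and 0.003 m and angle between plug's own z axis and vertical below 0.1 rad and contact force between plug and the arm below 0.1 N and horizontal distance between sensor and ring_centre below 0.003 m and horizontal distance between probe and guide_mouth below 0.004 m and z of sensor in the frame of ring_centre between -0.006 and 0.006 m and angle between probe's own z axis and vertical below 0.07 rad and contact force between probe and the fingers above 1 N and contact force between probe and fixture below 0.05 N and linear speed of probe below 0.01 m/s and horizontal distance between plug_gauge and rack below 0.06 m and z of plug_gauge in the frame of rack between 0.096 and 0.104 m); the arm keeps its last pose, push and grip.
It fails at once if the probe touches the bush, the ring or the fixture (contact force between probe and fixture above 0.3 N).
It fails at once if the plug gauge is pulled out of place or knocked (distance of plug_gauge from where it was at the start of the episode above 0.015 m).
It fails at once if a bystander is pushed about (distance of any of duro_d, steel_block, caliper, thick_gauge from where it was at the start of the episode above 0.02 m).
It also fails if it takes over 48 s, if anything falls off the work surface, if the arm or the gripper's body presses on something with over 40 N, if the wrist force passes 120 N, or if a joint passes its speed limit or range.

ROBOT

A 6-joint arm with a two-finger parallel gripper is mounted at the origin on a cart in front of the work surface, level with it; the furniture and walls round the work are solid. World frame = base frame: x ahead of the robot, y to its left, z up, the work surface at z = 0. Lengths are in mm, angles in rad, forces in N, time in s.
With the tool pointing down it reaches from about 400 to 925 mm from the base axis. Payload 12.5 kg.
Tool frame: the origin (TCP) lies at the centre of the arm's flange, where the gripper is bolted on; the fingertips stand 190 mm ahead of it and the grasp point (between the pads) lies env.grip_point_offset ahead of it (env.grip_point_offset is the distance from the TCP to the grasp point, in mm); z points along the fingers, x is the direction in which the jaws open and shut, and the axes are right-handed (so a half turn about z gives the same grasp; the last joint's range is limited). The gripper opens to 95 mm and grips with 3 to 60 N. Pads are 20 mm wide; open, the fingers measure 119 mm over their backs; the gripper's body (75 mm by 180 mm) begins 59 mm behind the grasp point.
Start: joints at [1.154, 0.491, 1.559, -0, 1.092, -0.106], TCP at [191.114, 595.063, 404.761] pointing down, gripper open.
Joint ranges: [-3.1, 3.1], [-0.84, 2.19], [0.05, 2.79], [-1.13, 4.28], [0.06, 2.93], [-2.69, 2.69]. Speed limits (rad/s): [2.22, 2.22, 2.79, 3.14, 3.14, 3.14].

INTERFACE

Orientations are given as [roll, pitch, yaw] about the fixed x, y, z axes, in that order (R = Rz(yaw) Ry(pitch) Rx(roll)).
In Python, from cell import state, read_camera, camera_model, job_done, env gives the robot as it stands.
- The arm moves only by the tool arm_command, never from a script. Its argument "steps" is a list of rows, each a list of 6 numbers: the shift along the tool's x, y, z in cm, then the turn, a rotation vector about the tool's x, y, z in degrees. In form: [[dx, dy, dz, rx, ry, rz], ...]. A call has 1 to 12 rows; each row is the pose to reach, as a shift and turn from the pose commanded when the call began, along the tool's axes at that moment; what a row does not reach only later rows make up. A row lasts 1/12 s, in which the tool goes at most 41.7 mm and 7.16 degrees, less where a joint would pass 70% of its speed; a pose out of reach is approached as far as the arm can. A call with a gripper value outside its range is refused whole. "jaw" is the finger opening in cm, from 0 to 9.51, set as the call begins (left out, the last holds). The fingers move at their own pace and stop on an object; the grip force is fixed at half the most. Time passes only in rows, so rows that repeat a pose let the fingers close. It gives the time, the measured TCP pose, the force and the opening at its end, in the units of the state.
- state(): the state, without advancing time (a new reading comes with each control period).
- read_camera(name): name is "scene" or "side" or "wrist"; returns the picture (384x512x3 uint8, red, green, blue); there is no depth.
- camera_model(name): a dict with "K" (3x3 intrinsics, pixels), "xyz" and "rotation" of the camera in the world. Camera axes: x right, y up, looking along -z (the intrinsics and any distortion apply to the point x, -y, -z); pixel columns grow to the right and rows downward; lengths in mm; the calibration is good to about 2 mm. A picture is of the moment at which its call begins: read the wrist's pose just before it. camera_model takes no time and is no camera call; for the wrist camera it gives the pose at the moment of the call.
- job_done(): hands the job in, once; it reports no verdict.
The state is a dict: "t": time; "joints": joint angles; "qvel": joint speeds; "tau": joint torques, N m; "eef_pos": TCP position; "tcp_rot": TCP orientation; "ft_force": force on the tool from outside, world axes, zero at the start; "moment": the same for the moment, N m; "opening": opening from 0.0 (shut) to 1.0 (fully open).
Only numpy, scipy, OpenCV 4.12 (cv2) and the standard library are available. Lean on these libraries where they do the work, as an engineer would, in place of code of your own. Each camera call takes 0.05 s, during which the arm holds its last target. There are 200 camera calls.

## Working session

There is one attempt and no reset: what is moved stays moved. The work goes in short steps, Python scripts to look and compute and a tool call to move; the robot and the scene stay as the last step left them, time stands still between calls to the robot, and variables do not carry over. Pictures are saved under pics/ and viewed, about 8 in all and at most 12, crops included, and the job is handed in when it is done.

Besides the shell and the picture viewer there is one more tool, called after ">>>" as name([rows], argument=value, ...), one row to a line, values as JSON. arm_command: Moves the arm, as the interface text tells. Its arguments: {"type":"object","properties":{"steps":{"type":"array"},"jaw":{"type":"number"}},"required":["steps"]}

```bash
ls; mkdir -p pics; python3 - <<'E'
from cell import *
import cv2,numpy as np
print(state(), env.grip_point_offset)
a=[read_camera(n) for n in("scene","side","wrist")]
for n,i in zip(("scene","side","wrist"),a):
    cv2.imwrite(f"pics/{n}0.png",i[:,:,::-1]); print(n,camera_model(n))
c=np.hstack(a[:2])
E
```

```text
pics
{'t': 0.0, 'joints': array([ 1.15439409e+00,  4.91564123e-01,  1.55949142e+00, -6.30666026e-06,
        1.09166148e+00, -1.05601452e-01]), 'qvel': array([ 0.00178569,  0.00024704,  0.00217015,  0.0007845 , -0.00068154,
       -0.00146664]), 'tau': array([ 1.08763204e-03, -6.12656236e+01, -2.58186901e+01,  6.93538575e-02,
        4.82051005e-02, -1.02196491e-04]), 'eef_pos': array([191.10084089, 595.02359215, 404.14433213]), 'tcp_rot': array([-3.14147970e+00,  1.11869885e-03,  1.25999851e+00]), 'ft_force': array([ 1.15790042,  0.5885073 , -0.01051238]), 'moment': array([-0.0367427 , -0.02083507, -0.01729928]), 'opening': 0.9993703515715944} 171.3
scene {'K': array([[493.31731062,   0.        , 256.1185116 ],
       [  0.        , 493.31731062, 196.72610397],
       [  0.        ,   0.        ,   1.        ]]), 'xyz': array([-187.713134  , -575.33104992, 1145.85872834]), 'rotation': array([ 0.74158341, -0.0099435 , -0.84650233])}
side {'K': array([[380.31254629,   0.        , 256.00173272],
       [  0.        , 380.31254629, 189.27317859],
       [  0.        ,   0.        ,   1.        ]]), 'xyz': array([ 552.37181266, -626.24188081,  659.80363427]), 'rotation': array([ 0.86863258, -0.01626386,  0.02076475])}
wrist {'K': array([[322.29244361,   0.        , 259.00585219],
       [  0.        , 322.29244361, 195.35764586],
       [  0.        ,   0.        ,   1.        ]]), 'xyz': array([112.59631219, 620.9535864 , 385.57498903]), 'rotation': array([-0.29130998,  0.0015682 ,  1.26100689])}
```

```bash
python3 - <<'E'
import cv2
for n in("scene","side"):
    i=cv2.imread(f"pics/{n}0.png"); cv2.imwrite(f"pics/{n}0b.png",cv2.resize(i,(800,600),interpolation=cv2.INTER_CUBIC))
E
```

```text
(no output)
```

View pics/scene0b.png

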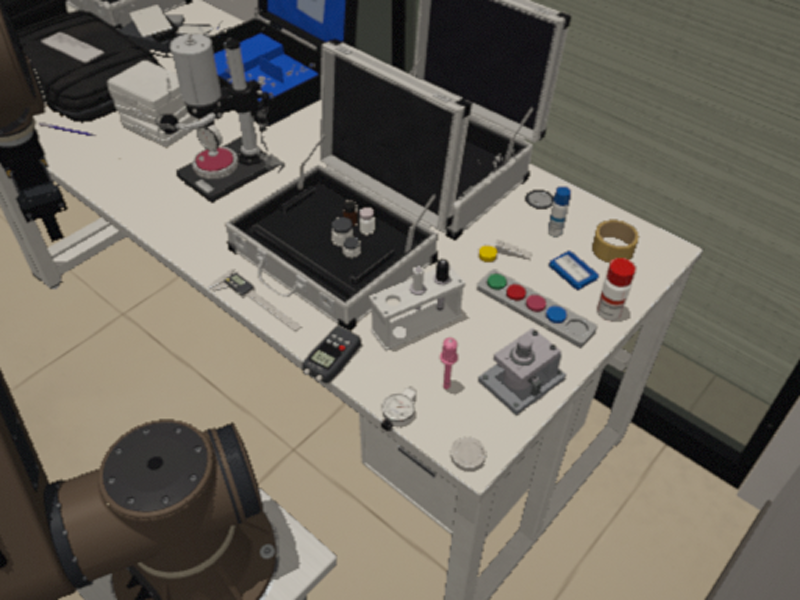

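View pics/side0b.png

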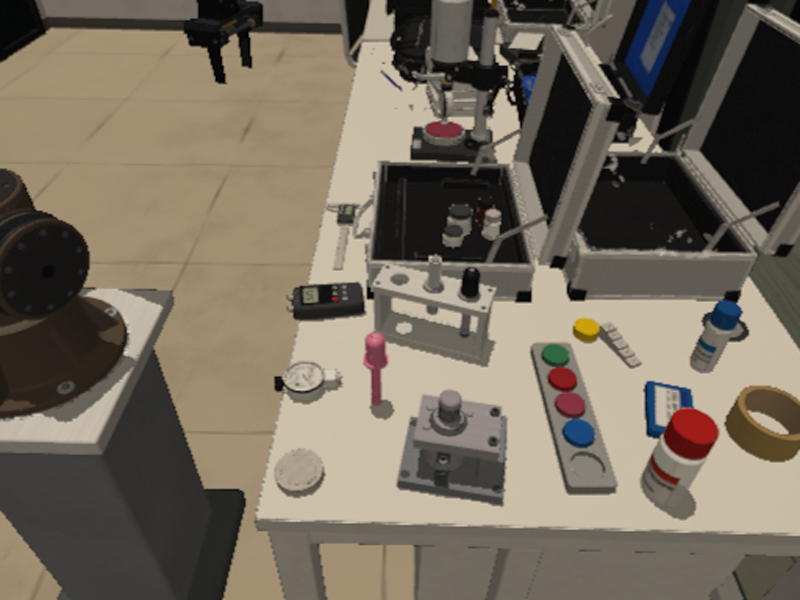

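The pictures show three plausible targets.
- **Plug:** bare steel, standing in the fixture at side (451,398) and scene (524,345).
- **Rack:** empty bore at side (399,280). The six-sided plug gauge hangs in the middle at (434,265). The black probe is in the far bore at (470,280), which is my choice.
- **Decoys:** the pink probe shape stands at (375,352), and there are vials in the case.

Next I'll work out positions.

```bash
cat >h.py <<'E'
import numpy as np,cv2
from scipy.spatial.transform import Rotation as Ro
def model(m): return np.array(m["K"]),np.array(m["xyz"]),Ro.from_euler("xyz",m["rotation"]).as_matrix()
def onplane(m,uv,z):
    K,c,R=model(m); d=R@(np.linalg.inv(K)@[*uv,1]*[1,-1,-1]); return c+d*(z-c[2])/d[2]
def proj(m,P):
    K,c,R=model(m); q=(np.atleast_2d(P)-c)@R*[1,-1,-1]; q=q@K.T; return q[:,:2]/q[:,2:]
E
python3 - <<'E'
from cell import *; from h import *
np.set_printoptions(precision=1,suppress=True)
s=1.5625
for n,d in {"side":{"plugtop":(451,395,126),"bore":(399.5,280,100),"probetop":(471,270,147),"gaugetop":(434,259,153),"pinktop":(375,337,147),"baseFL":(398,488,16),"baseFR":(505,499,16)},
 "scene":{"plugtop":(524,342,126),"bore":(393,298,100),"probetop":(442,262,147),"gaugetop":(419,270,153),"baseL":(480,378,16),"baseN":(516,408,16),"baseR":(565,375,16)}}.items():
    m=camera_model(n)
    for k,(u,v,z) in d.items(): print(n,k,onplane(m,((u+.5)/s-.5,(v+.5)/s-.5),z))
E
```

```text
side plugtop [ 610.7 -171.2  126. ]
side bore [545.8  72.9 100. ]
side probetop [646.9  41.  147. ]
side gaugetop [594.6  56.7 153. ]
side pinktop [518.6 -99.5 147. ]
side baseFL [ 551.8 -226.    16. ]
side baseFR [ 680.3 -236.8   16. ]
scene plugtop [ 601.3 -175.8  126. ]
scene bore [545.7  78.2 100. ]
scene probetop [642.1  42.4 147. ]
scene gaugetop [592.7  56.6 153. ]
scene baseL [ 561.5 -122.6   16. ]
scene baseN [ 551.2 -211.1   16. ]
scene baseR [ 672.  -235.2   16. ]
```

```bash
cat >>h.py <<'E'
def delta(s,target,yaw=None):
    "tool-frame shift (cm) and turn (deg) to bring TCP to target mm, tool straight down with yaw"
    R=Ro.from_euler("xyz",s["tcp_rot"]); y=s["tcp_rot"][2] if yaw is None else yaw
    return R.inv().apply(np.array(target)-s["eef_pos"])/10, (R.inv()*Ro.from_euler("xyz",[np.pi,0,y])).as_rotvec(degrees=True)
E
python3 - <<'E'
from cell import *; from h import *
np.set_printoptions(precision=2,suppress=True)
s=state(); m=camera_model("wrist"); R=Ro.from_euler("xyz",s["tcp_rot"])
K,c,Rc=model(m); print("cam in tool",R.inv().apply(c-s["eef_pos"]), R.inv().apply(Rc@[0,0,-1]),R.inv().apply(Rc@[1,0,0]))
for t in [(590,-60,404),(560,-60,404),(606,-173,380)]:
    print(t,delta(s,t))
    T=dict(m); T["xyz"]=np.array(t)+(c-s["eef_pos"])
    print(proj(T,[(606,-173,85),(546,75,100),(644,42,105),(595,57,105),(700,110,0)]))
E
```

```text
cam in tool [  0.66 -82.68  18.75] [-0.    0.29  0.96] [ 1. -0.  0.]
(590, -60, 404) (array([-50.17,  58.01,   0.07]), array([-0.  ,  0.04, -0.  ]))
[[157.1  235.43]
 [394.64  98.25]
 [381.61 215.08]
 [387.24 160.24]
 [413.41 210.65]]
(560, -60, 404) (array([-51.09,  55.15,   0.07]), array([-0.  ,  0.04, -0.  ]))
[[168.43 260.86]
 [401.18 132.46]
 [387.96 243.38]
 [393.75 191.51]
 [417.46 231.56]]
(606, -173, 380) (array([-60.44,  62.99,   2.47]), array([-0.  ,  0.04, -0.  ]))
[[258.67 195.19]
 [556.72  27.19]
 [526.32 167.61]
 [541.47 101.57]
 [518.41 176.81]]
```

>>> arm_command([
  [-50,57,0,0,0,0],
  [-50,57,0,0,0,0],
  [-50,57,0,0,0,0],
  [-50,57,0,0,0,0],
  [-50,57,0,0,0,0],
  [-50,57,0,0,0,0],
  [-50,57,0,0,0,0],
  [-50,57,0,0,0,0],
  [-50,57,0,0,0,0],
  [-50,57,0,0,0,0],
  [-50,57,0,0,0,0],
  [-50,57,0,0,0,0],
])

```text
t: 1.15
eef_pos: [448.7, 164.2, 404.8]
tcp_rot: [3.141, -0.0, 1.26]
ft_force: [0.8, 0.8, 0.2]
opening: 1.0
```

>>> arm_command([
  [-17.4,19.2,0,0,0,0],
  [-17.4,19.2,0,0,0,0],
  [-17.4,19.2,0,0,0,0],
  [-17.4,19.2,0,0,0,0],
  [-17.4,19.2,0,0,0,0],
  [-17.4,19.2,0,0,0,0],
  [-17.4,19.2,0,0,0,0],
  [-17.4,19.2,0,0,0,0],
  [-17.4,19.2,0,0,0,0],
])

```text
t: 1.9
eef_pos: [577.5, -58.2, 404.2]
tcp_rot: [-3.14, -0.0, 1.259]
ft_force: [0.3, 1.1, -0.2]
opening: 1.001
```

```bash
python3 - <<'E'
from cell import *; from h import *
np.set_printoptions(precision=2,suppress=True)
m=camera_model("wrist"); i=read_camera("wrist"); print(state()["eef_pos"],m["xyz"],m["rotation"])
cv2.imwrite("pics/w1.png",i[:,:,::-1]); import pickle; pickle.dump(m,open("m1.pkl","wb"))
cv2.imwrite("pics/w1b.png",cv2.resize(i[:,:,::-1],(800,600),interpolation=cv2.INTER_CUBIC))
E
```

```text
[577.21 -57.41 404.46] [498.97 -32.18 385.56] [-0.29  0.    1.26]
```

View pics/w1b.png

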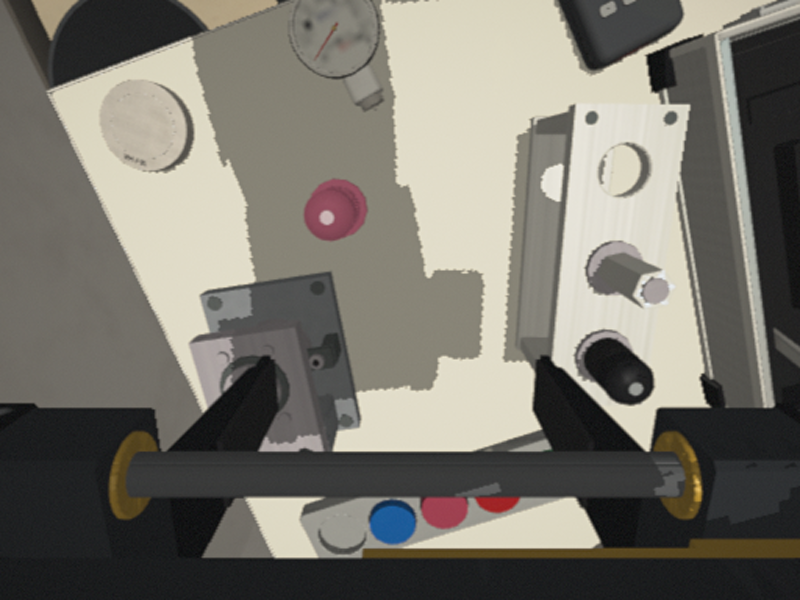

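This picture shows the rack with its empty bore at (623,169), the gauge at (625,272), and the black probe (dome highlight about (637,388), collar about (603,352)). The plug is behind the left finger near (255,385).

```bash
python3 - <<'E'
from h import *; import pickle
np.set_printoptions(precision=1,suppress=True)
m=pickle.load(open("m1.pkl","rb")); s=1.5625
i=cv2.imread("pics/w1.png")
P=lambda u,v,z: onplane(m,((u+.5)/s-.5,(v+.5)/s-.5),z)
for k,a in dict(bore=(623,169,100),c1=(573,104,100),c2=(690,104,100),hole1=(591,118,100),hole2=(671,118,100),gcol=(616,266,105),gtop=(655,291,153),ptop=(635,384,145),left=(551,320,100)).items(): print(k,P(*a))
# predicted
b=P(623,169,100)[:2]; y=np.deg2rad(-17.5)
for yy in (-16.5,-17.5,-18.5):
    y=np.deg2rad(yy); ex=np.array([np.cos(y),np.sin(y)]); print(yy,"probe",b+108*ex,"px",(proj(m,[[*(b+108*ex),147]])+.5)*s-.5,"gauge",(proj(m,[[*(b+54*ex),153]])+.5)*s-.5)
E
```

```text
bore [542.3  79.1 100. ]
c1 [501.4  60.1 100. ]
c2 [520.3 119.  100. ]
hole1 [511.1  67.8 100. ]
hole2 [524.2 108.3 100. ]
gcol [593.   63.3 105. ]
gtop [594.6  62.4 153. ]
ptop [644.8  47.1 145. ]
left [615.3  21.8 100. ]
-16.5 probe [645.9  48.4] px [[639.5 386.8]] gauge [[657.6 289.1]]
-17.5 probe [645.3  46.6] px [[635.9 386.8]] gauge [[655.6 289.1]]
-18.5 probe [644.7  44.8] px [[632.2 386.8]] gauge [[653.6 289.1]]
```

```bash
python3 - <<'E'
from cell import *; from h import *
np.set_printoptions(precision=2,suppress=True)
print(delta(state(),(603,-172,335),1.264))
E
```

```text
(array([-10.12,   5.97,   6.94]), array([-0.06, -0.01, -0.22]))
```

>>> arm_command([
  [-5,3,3.5,0,0,0],
  [-10.1,6,6.9,0,0,0],
  [-10.1,6,6.9,0,0,-0.2],
  [-10.1,6,6.9,0,0,-0.2],
  [-10.1,6,6.9,0,0,-0.2],
  [-10.1,6,6.9,0,0,-0.2],
])

```text
t: 2.45
eef_pos: [603.8, -171.4, 336.0]
tcp_rot: [-3.141, -0.0, 1.264]
ft_force: [0.4, 0.2, 0.9]
opening: 1.001
```

```bash
python3 - <<'E'
from cell import *; from h import *
np.set_printoptions(precision=2,suppress=True)
m=camera_model("wrist"); i=read_camera("wrist"); s=state(); print(s["eef_pos"],s["tcp_rot"],m["xyz"],m["rotation"])
cv2.imwrite("pics/w2.png",i[:,:,::-1]); import pickle; pickle.dump((m,s),open("m2.pkl","wb"))
c=i[130:330,125:392,::-1]
cv2.imwrite("pics/w2b.png",cv2.resize(c,None,fx=3,fy=3,interpolation=cv2.INTER_CUBIC)[:600,:800])
E
```

```text
[ 603.83 -170.87  336.62] [ 3.14 -0.    1.26] [ 525.16 -145.7   317.29] [-0.29  0.    1.26]
```

View pics/w2b.png

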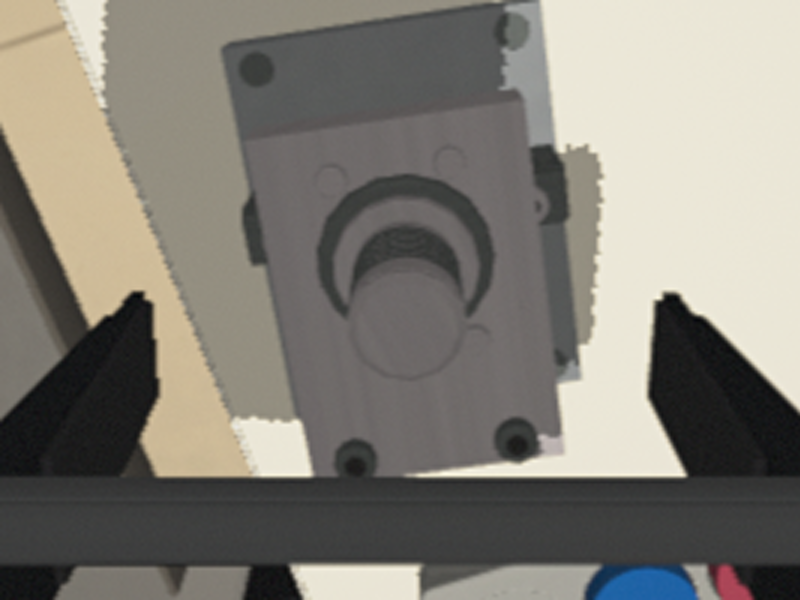

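The crop shows the plug's top disc centred at about (409,319), inside the guide flange centred at about (406,260). The fingers straddle it symmetrically, with no clamp or screw in their way.

```bash
python3 - <<'E'
from h import *; import pickle
np.set_printoptions(precision=2,suppress=True)
m,s=pickle.load(open("m2.pkl","rb"))
U=lambda u,v:(125+(u+.5)/3-.5,130+(v+.5)/3-.5)
p=onplane(m,U(409,319),126); print("plug",p,"flange u",onplane(m,U(406,262),85))
print(delta(s,(*p[:2],85+28+171.3),1.264))
c=p.copy();q=proj(m,[[*p[:2],85]]);print("bush px in crop",((q-[125,130])+.5)*3-.5)
t=np.linspace(0,2*np.pi,200)
for r,z in((13,126),(23,85)):
    q=(proj(m,np.c_[p[0]+r*np.cos(t),p[1]+r*np.sin(t),0*t+z])-[125,130]+.5)*3-.5; print(r,q.min(0),q.max(0))
E
```

```text
plug [ 606.13 -170.    126.  ] flange u [ 608.16 -171.2    85.  ]
(array([0.15, 0.19, 5.23]), array([ 0.02, -0.02,  0.04]))
bush px in crop [[408.1  253.56]]
13 [348.42 262.13] [469.59 373.86]
23 [317.96 166.4 ] [498.25 336.18]
```

>>> arm_command([
  [0.15,0.25,1.8,0,0,0],
  [0.15,0.25,3.6,0,0,0],
  [0.15,0.25,5.2,0,0,0],
  [0.15,0.25,5.2,0,0,0],
  [0.15,0.25,5.2,0,0,0],
  [0.15,0.25,5.2,0,0,0],
])

```text
t: 3.0
eef_pos: [607.1, -171.0, 285.5]
tcp_rot: [3.14, -0.0, 1.265]
ft_force: [0.5, -0.2, 0.3]
opening: 0.999
```

>>> arm_command([
  [0,0,0,0,0,0],
  [0,0,0,0,0,0],
  [0,0,0,0,0,0],
  [0,0,0,0,0,0],
  [0,0,0,0,0,0],
  [0,0,0,0,0,0],
  [0,0,0,0,0,0],
  [0,0,0,0,0,0],
], jaw=2)

```text
t: 3.67
eef_pos: [606.8, -172.1, 283.7]
tcp_rot: [-3.142, -0.0, 1.263]
ft_force: [-0.1, 1.2, -0.0]
opening: 0.493
```

>>> arm_command([
  [0,0,0,0,0,0],
  [0,0,0,0,0,0],
  [0,0,0,0,0,0],
  [0,0,0,0,0,0],
  [0,0,0,0,0,0],
  [0,0,0,0,0,0],
  [0,0,0,0,0,0],
  [0,0,0,0,0,0],
])

```text
t: 4.33
eef_pos: [606.8, -172.0, 283.7]
tcp_rot: [3.142, -0.0, 1.264]
ft_force: [0.0, 0.6, -0.1]
opening: 0.268
```

>>> arm_command([
  [0,0,-0.5,0,0,0],
  [0,0,-1.2,0,0,0],
  [0,0,-2.2,0,0,0],
  [0,0,-3.2,0,0,0],
  [0,0,-4.2,0,0,0],
  [0,0,-5.2,0,0,0],
  [0,0,-6.2,0,0,0],
  [0,0,-7.2,0,0,0],
  [0,0,-9,0,0,0],
  [0,0,-11,0,0,0],
  [0,0,-12,0,0,0],
  [0,0,-12,0,0,0],
])

```text
t: 5.33
eef_pos: [606.9, -172.0, 406.4]
tcp_rot: [3.137, 0.0, 1.264]
ft_force: [-0.4, 0.2, -3.2]
opening: 0.266
```

```bash
python3 - <<'E'
from cell import *; from h import *
np.set_printoptions(precision=2,suppress=True)
m=camera_model("wrist"); i=read_camera("wrist"); s=state(); print(s["eef_pos"],s["tcp_rot"],s["ft_force"],s["opening"],s["t"])
import pickle; pickle.dump((m,s),open("m3.pkl","wb")); cv2.imwrite("pics/w3.png",i[:,:,::-1])
c=i[130:330,125:392,::-1]
cv2.imwrite("pics/w3b.png",cv2.resize(c,None,fx=3,fy=3,interpolation=cv2.INTER_CUBIC)[:600,:800])
# bore target: TCP above bore
for t in [(542.3,79.1,394+10)]: print(delta(s,(542.3,79.1,s["eef_pos"][2]),1.264))
E
```

```text
[ 606.7  -171.96  404.68] [3.14 0.   1.26] [ 1.12 -0.4  -2.94] 0.2698414476440206 5.3833
(array([ 21.98, -13.73,  -0.03]), array([ 0.11,  0.  , -0.03]))
```

View pics/w3b.png

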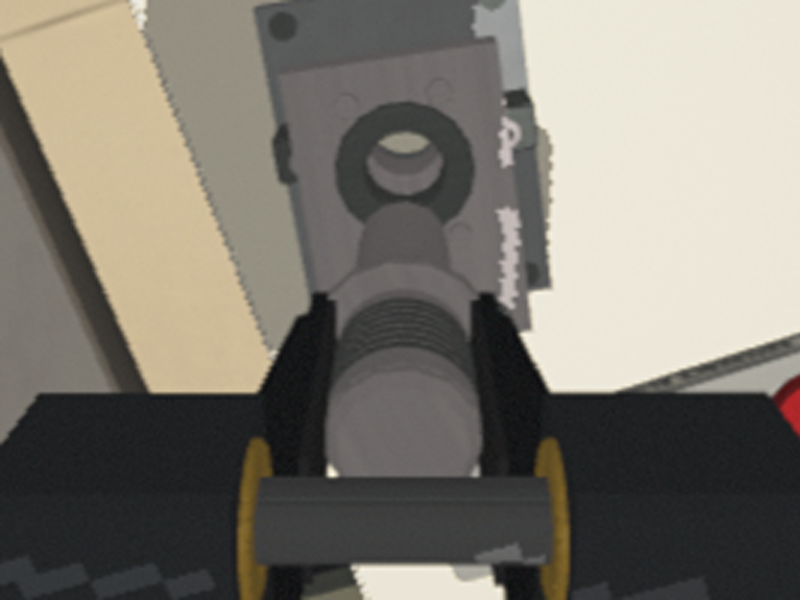

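The plug is out and upright in the fingers. The bush bore is visible, centred at about (405,162), with the flange spanning x 336–474 from y 101.

```bash
python3 - <<'E'
from h import *; import pickle
np.set_printoptions(precision=2,suppress=True)
m,s=pickle.load(open("m3.pkl","rb"))
U=lambda u,v:(125+(u+.5)/3-.5,130+(v+.5)/3-.5)
print("bush",onplane(m,U(405,162),85), "flange top edge",onplane(m,U(405,101),85))
R=Ro.from_euler("xyz",s["tcp_rot"])
t=np.linspace(0,2*np.pi,400); ring=lambda r,z,c:(proj(m,np.c_[c[0]+r*np.cos(t),c[1]+r*np.sin(t),0*t+z])-[125,130]+.5)*3-.5
for dy in (-1,0,1,2,3):
    c=s["eef_pos"]+R.apply([0,dy,0]); zc=s["eef_pos"][2]-171.3-28
    q=ring(18.5,zc+5,c); g=ring(13,zc+41,c); f=ring(10,zc-61,c);print(dy,"collar",q.min(0),"grip",g.min(0),g.max(0),"foot",f.min(0),f.max(0))
for b in (onplane(m,U(405,162),85),):
  q=ring(23,85,b);k=ring(13,85,b);print(q.min(0),q.max(0),k.min(0),k.max(0))
E
```

```text
bush [ 604.92 -170.24   85.  ] flange top edge [ 585.84 -164.22   85.  ]
-1 collar [307.38 241.61] grip [319.95 349.42] [478.53 490.44] foot [363.3  187.72] [438.8  259.34]
0 collar [307.52 246.46] grip [320.1 355.1] [478.39 495.6 ] foot [363.35 191.38] [438.76 262.83]
1 collar [307.66 251.3 ] grip [320.24 360.76] [478.24 500.74] foot [363.39 195.03] [438.71 266.32]
2 collar [307.8  256.12] grip [320.39 366.39] [478.1  505.86] foot [363.43 198.67] [438.67 269.8 ]
3 collar [307.94 260.93] grip [320.53 372.01] [477.95 510.97] foot [363.47 202.3 ] [438.62 273.28]
[333.85  91.69] [476.16 229.36] [364.79 122.63] [445.21 200.42]
```

```bash
python3 - <<'E'
import cv2
g=cv2.cvtColor(cv2.imread("pics/w3.png"),cv2.COLOR_BGR2GRAY)
print("col 259, rows 158..:",g[158:202,259].tolist())
print("row 184 cols 230..295",g[184,230:296].tolist())
g=cv2.cvtColor(cv2.imread("pics/w1.png"),cv2.COLOR_BGR2GRAY)
print("w1 bore row 108",g[108,375:425].tolist()); print("w1 bore col 399",g[85:132,399].tolist())
E
```

```text
col 259, rows 158..: [111, 110, 110, 109, 111, 103, 64, 63, 66, 63, 63, 64, 61, 61, 60, 75, 118, 144, 144, 143, 144, 145, 136, 81, 75, 85, 86, 88, 87, 89, 101, 112, 107, 106, 107, 107, 93, 55, 55, 77, 89, 90, 89, 88]
row 184 cols 230..295 [109, 107, 109, 110, 108, 107, 87, 60, 63, 62, 63, 63, 62, 62, 61, 59, 59, 82, 104, 103, 96, 87, 85, 86, 85, 86, 85, 84, 86, 86, 85, 86, 87, 87, 86, 85, 86, 88, 93, 99, 105, 101, 81, 57, 59, 62, 61, 61, 60, 62, 62, 62, 70, 97, 109, 109, 110, 109, 108, 107, 104, 109, 159, 186, 179, 158]
w1 bore row 108 [223, 221, 221, 224, 226, 226, 224, 202, 150, 123, 129, 192, 225, 223, 222, 220, 213, 213, 217, 217, 216, 217, 217, 218, 217, 217, 217, 217, 217, 217, 217, 217, 217, 218, 193, 132, 94, 92, 91, 95, 128, 164, 199, 218, 217, 216, 218, 218, 220, 218]
w1 bore col 399 [222, 222, 222, 222, 223, 219, 181, 154, 216, 218, 216, 217, 216, 216, 216, 217, 217, 216, 216, 216, 217, 216, 217, 217, 216, 217, 217, 216, 218, 217, 217, 217, 217, 217, 218, 218, 219, 212, 144, 112, 133, 181, 220, 224, 223, 223, 224]
```

```bash
python3 - <<'E'
from h import *; import pickle
np.set_printoptions(precision=2,suppress=True)
m,s=pickle.load(open("m3.pkl","rb")); m1=pickle.load(open("m1.pkl","rb"))
R=Ro.from_euler("xyz",s["tcp_rot"]); t=np.linspace(0,2*np.pi,400)
b=onplane(m,(259.4,186.3),85); print("bush",b,"tool rel",R.inv().apply(b-s["eef_pos"]))
ring=lambda m,r,z,c:proj(m,np.c_[c[0]+r*np.cos(t),c[1]+r*np.sin(t),0*t+z])
q=ring(m,23,85,b);print(q.min(0),q.max(0)); q=ring(m,13,85,b);print(q.min(0),q.max(0))
for dy in (0,1,2,3):
    c=s["eef_pos"]+R.apply([.5,dy,0]); zc=s["eef_pos"][2]-171.3-28
    print(dy,[ring(m,r,zc+z,c).min(0) for r,z in ((11.5,-58),(18.5,5),(18.5,0))])
B=onplane(m1,(399.6,108.6),100);print("bore",B); q=ring(m1,14,100,B);print(q.min(0),q.max(0))
g=cv2.cvtColor(cv2.imread("pics/w3.png"),cv2.COLOR_BGR2GRAY); print(g[190:240,259].tolist())
E
```

```text
bush [ 607.37 -171.29   85.  ] tool rel [  0.87  -0.2  319.68]
[235.74 162.98] [283.06 208.64]
[246.03 173.24] [272.77 199.05]
0 [array([244.36, 192.71]), array([228.01, 211.82]), array([228.77, 208.98])]
1 [array([244.37, 193.95]), array([228.05, 213.43]), array([228.81, 210.55])]
2 [array([244.39, 195.18]), array([228.1 , 215.04]), array([228.85, 212.13])]
3 [array([244.4 , 196.41]), array([228.14, 216.64]), array([228.89, 213.69])]
bore [543.09  79.83 100.  ]
[383.14  91.41] [416.12 125.3 ]
[107, 106, 107, 107, 93, 55, 55, 77, 89, 90, 89, 88, 90, 88, 89, 90, 88, 89, 89, 88, 87, 90, 87, 88, 87, 85, 87, 90, 105, 105, 106, 106, 107, 106, 107, 105, 97, 88, 85, 67, 59, 66, 58, 71, 55, 62, 61, 58, 70, 55]
```

>>> arm_command([
  [2,-1.2,-1.5,0,0,0],
  [4.5,-2.8,-1.5,0,0,0],
  [7.5,-4.7,-1.5,0,0,0],
  [10.5,-6.5,-1.5,0,0,0],
  [13.5,-8.4,-1.5,0,0,0],
  [16.5,-10.3,-1.5,0,0,0],
  [19,-11.8,-1.5,0,0,0],
  [21,-13.1,-1.5,0,0,0],
  [22,-13.7,-1.5,0,0,0],
  [22,-13.7,-1.5,0,0,0],
  [22,-13.7,-1.5,0,0,0],
  [22,-13.7,-1.5,0,0,0],
])

```text
t: 6.38
eef_pos: [543.1, 78.3, 418.3]
tcp_rot: [-3.141, 0.0, 1.263]
ft_force: [0.0, -0.2, -2.8]
opening: 0.27
```

```bash
python3 - <<'E'
from cell import *; from h import *
np.set_printoptions(precision=2,suppress=True)
m=camera_model("wrist"); i=read_camera("wrist"); s=state(); print(s["eef_pos"],s["tcp_rot"],s["ft_force"],s["opening"],s["t"])
import pickle; pickle.dump((m,s),open("m4.pkl","wb")); cv2.imwrite("pics/w4.png",i[:,:,::-1])
c=i[130:330,125:392,::-1]
cv2.imwrite("pics/w4b.png",cv2.resize(c,None,fx=3,fy=3,interpolation=cv2.INTER_CUBIC)[:600,:800])
g=cv2.cvtColor(i,cv2.COLOR_RGB2GRAY)
print(g[160:205,259].tolist());
for r in (180,184): print(g[r,235:290].tolist())
E
```

```text
[543.14  78.12 418.33] [-3.14  0.    1.26] [ 0.21 -0.45 -3.18] 0.27077415677119454 6.4333
[142, 141, 143, 142, 142, 142, 142, 142, 141, 143, 141, 143, 141, 138, 131, 142, 142, 143, 142, 143, 142, 142, 142, 143, 142, 142, 141, 142, 143, 141, 141, 142, 143, 142, 143, 145, 138, 109, 91, 90, 89, 91, 91, 90, 89]
[145, 144, 141, 139, 137, 140, 143, 143, 142, 143, 142, 137, 133, 138, 143, 146, 146, 148, 147, 143, 143, 144, 146, 143, 142, 142, 143, 144, 145, 145, 145, 143, 139, 140, 142, 142, 135, 130, 142, 156, 210, 235, 232, 231, 235, 235, 235, 234, 235, 235, 235, 234, 233, 233, 234]
[218, 237, 235, 234, 233, 201, 147, 141, 141, 139, 134, 137, 142, 143, 144, 145, 146, 147, 147, 144, 142, 145, 145, 143, 142, 142, 143, 145, 144, 146, 146, 143, 139, 140, 144, 143, 142, 143, 136, 133, 139, 138, 142, 197, 233, 237, 236, 235, 235, 237, 236, 234, 233, 233, 235]
```

View pics/w4b.png

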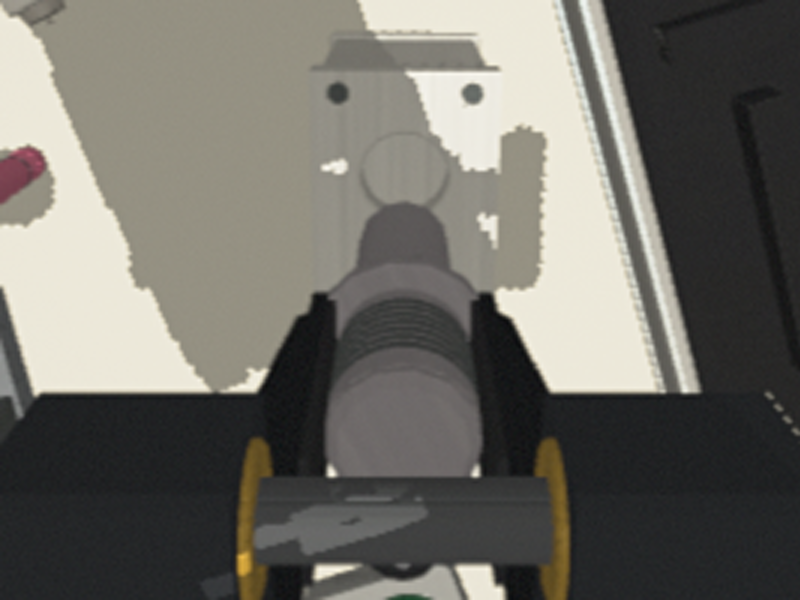

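Plug is held over the rack. The bore's edge line runs from about (404,132) at its top to x 361–449 at the sides. I'll compare it with where the bush sat in the previous view.

```bash
python3 - <<'E'
from h import *; import pickle
np.set_printoptions(precision=3,suppress=True)
for f,uv,z in(("m3",(259.4,186.3),85),("m4",(259.7,187.8),100)):
    m,s=pickle.load(open(f+".pkl","rb")); R=Ro.from_euler("xyz",s["tcp_rot"]); print(s["tcp_rot"],m["rotation"])
    b=onplane(m,uv,z); print(b,R.inv().apply(b-s["eef_pos"]))
    t=np.linspace(0,2*np.pi,400); q=proj(m,np.c_[b[0]+14*np.cos(t),b[1]+14*np.sin(t),0*t+z]); print(q.min(0),q.max(0))
E
```

```text
[3.14  0.    1.263] [-0.296  0.001  1.265]
[ 607.366 -171.288   85.   ] [  0.868  -0.205 319.681]
[245.001 172.225] [273.8   200.013]
[-3.141  0.     1.262] [-0.291  0.001  1.264]
[542.887  79.522 100.   ] [  1.335  -0.542 318.33 ]
[245.169 173.598] [274.233 201.639]
```

>>> arm_command([
  [0.04,0.03,1.5,0,0,0],
  [0.04,0.03,3.5,0,0,0],
  [0.04,0.03,5,0,0,0],
  [0.04,0.03,5.6,0,0,0],
  [0.04,0.03,6,0,0,0],
  [0.04,0.03,6.4,0,0,0],
  [0.04,0.03,6.8,0,0,0],
  [0.04,0.03,7,0,0,0],
  [0.04,0.03,7,0,0,0],
])

```text
t: 7.18
eef_pos: [543.2, 79.3, 348.7]
tcp_rot: [3.142, -0.0, 1.263]
ft_force: [-0.5, -0.1, -2.6]
opening: 0.269
```

>>> arm_command([
  [0,0,0.8,0,0,0],
  [0,0,1.6,0,0,0],
  [0,0,2.4,0,0,0],
  [0,0,3.2,0,0,0],
  [0,0,4,0,0,0],
  [0,0,4.4,0,0,0],
  [0,0,4.7,0,0,0],
  [0,0,4.7,0,0,0],
  [0,0,4.7,0,0,0],
])

```text
t: 7.93
eef_pos: [543.3, 79.4, 301.7]
tcp_rot: [-3.142, -0.0, 1.264]
ft_force: [-0.0, -0.3, -3.0]
opening: 0.267
```

Lower gently until contact.

>>> arm_command([
  [0,0,0.1,0,0,0],
  [0,0,0.2,0,0,0],
  [0,0,0.3,0,0,0],
  [0,0,0.3,0,0,0],
  [0,0,0.3,0,0,0],
])

```text
t: 8.35
eef_pos: [543.2, 79.4, 298.8]
tcp_rot: [3.141, -0.0, 1.264]
ft_force: [1.1, 0.1, -2.0]
opening: 0.268
```

>>> arm_command([
  [0,0,0.05,0,0,0],
  [0,0,0.05,0,0,0],
  [0,0,0.05,0,0,0],
  [0,0,0.05,0,0,0],
  [0,0,0.05,0,0,0],
  [0,0,0.05,0,0,0],
  [0,0,0.05,0,0,0],
], jaw=5)

```text
t: 8.93
eef_pos: [543.2, 79.4, 298.3]
tcp_rot: [3.141, -0.0, 1.264]
ft_force: [-0.8, -0.5, -0.0]
opening: 0.526
```

>>> arm_command([
  [0,0,-0.6,0,0,0],
  [0,0,-1.5,0,0,0],
  [0,0,-3,0,0,0],
  [0,0,-5,0,0,0],
  [0,0,-7,0,0,0],
  [0,0,-9,0,0,0],
  [0,0,-9,0,0,0],
])

```text
t: 9.52
eef_pos: [543.4, 79.5, 392.6]
tcp_rot: [3.136, -0.002, 1.264]
ft_force: [-0.0, -0.5, -0.3]
opening: 0.526
```

```bash
python3 - <<'E'
from cell import *; from h import *
np.set_printoptions(precision=1,suppress=True)
s=1.5625
def tri(a,b):
    A=[];B=[]
    for n,uv in(("scene",a),("side",b)):
        K,c,R=model(camera_model(n)); d=R@(np.linalg.inv(K)@[(uv[0]+.5)/s-.5,(uv[1]+.5)/s-.5,1]*[1,-1,-1]); d/=np.linalg.norm(d)
        P=np.eye(3)-np.outer(d,d); A.append(P);B.append(P@c)
    x=np.linalg.solve(sum(A),sum(B)); return x,[np.linalg.norm(P@x-b) for P,b in zip(A,B)]
print("lid top near",tri((467,100),(617,98)),"lid bottom near",tri((440,232),(548,262)))
print("case near-left",tri((350,322),(370,265)))
s_=state(); print(s_["eef_pos"], delta(s_,(646.1,46.8,380),1.264))
E
```

```text
lid top near (array([828.7, 150. , 357.1]), [np.float64(0.8072504447249296), np.float64(0.8072504447249359)]) lid bottom near (array([784.3, 158.8,  68.3]), [np.float64(8.459221311058974), np.float64(8.459221311058952)])
case near-left (array([488.1, 137.1,  60.7]), [np.float64(16.147284703071982), np.float64(16.14728470307196)])
[543.4  79.5 392.6] (array([-0. , 10.8,  1.3]), array([ 0.3, -0.1, -0. ]))
```

>>> arm_command([
  [0,2.5,0,0,0,0],
  [0,5.5,0,0,0,0],
  [0,8.5,0.5,0,0,0],
  [0,10.8,1,0,0,0],
  [0,10.8,1.3,0,0,0],
  [0,10.8,1.3,0,0,0],
  [0,10.8,1.3,0,0,0],
  [0,10.8,1.3,0,0,0],
  [0,10.8,1.3,0,0,0],
])

```text
t: 10.27
eef_pos: [645.5, 47.1, 375.9]
tcp_rot: [3.141, -0.0, 1.264]
ft_force: [0.6, 0.1, -0.2]
opening: 0.524
```

```bash
cat >snap.py <<'E'
import sys,pickle; from cell import *; from h import *
np.set_printoptions(precision=3,suppress=True)
k=sys.argv[1]
m=camera_model("wrist"); i=read_camera("wrist"); s=state(); print(s["eef_pos"],s["tcp_rot"],s["ft_force"],s["opening"],s["t"],m["rotation"])
pickle.dump((m,s),open(f"m{k}.pkl","wb")); cv2.imwrite(f"pics/w{k}.png",i[:,:,::-1])
x0,y0,f=[int(a) for a in sys.argv[2:5]]
cv2.imwrite(f"pics/w{k}b.png",cv2.resize(i[y0:,x0:,::-1],None,fx=f,fy=f,interpolation=cv2.INTER_CUBIC)[:600,:800])
E
python3 snap.py 5 125 60 3
```

```text
[645.591  47.075 375.91 ] [ 3.141 -0.     1.264] [-0.636  0.908 -0.587] 0.5274785580993303 10.3167 [-0.292  0.001  1.265]
```

View pics/w5b.png

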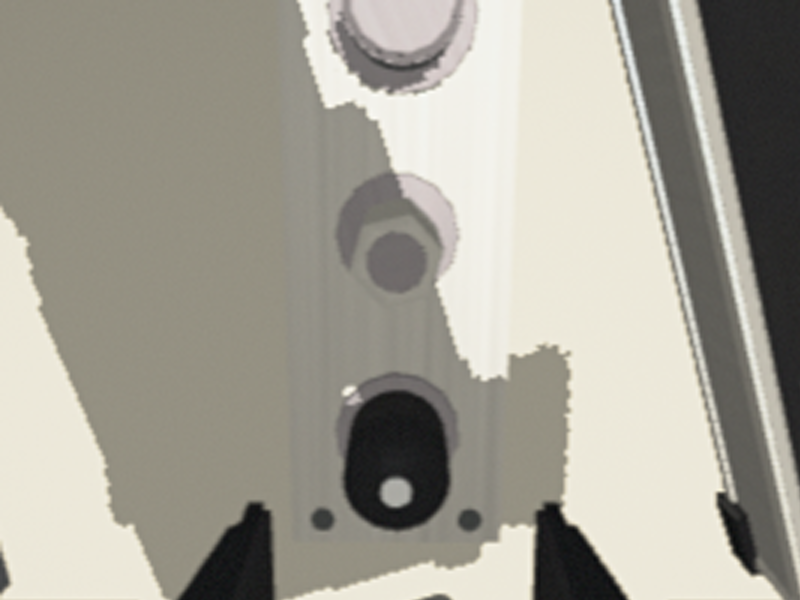

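The plug is seated in its bore, with its collar at the top centre (403). The probe's collar spans x 336–460, centre 397.5, with its upper edge at 373. That puts it about 1.6 mm to −x of the tool. I'll rise to the same depth at which the bush was seen, for a like-for-like comparison.

>>> arm_command([
  [-0.16,0,-2.5,0,0,0],
  [-0.16,0,-4.9,0,0,0],
  [-0.16,0,-4.9,0,0,0],
  [-0.16,0,-4.9,0,0,0],
  [-0.16,0,-4.9,0,0,0],
  [-0.16,0,-4.9,0,0,0],
])

```text
t: 10.82
eef_pos: [645.4, 45.3, 423.4]
tcp_rot: [-3.14, 0.0, 1.264]
ft_force: [-0.3, -0.1, 0.3]
opening: 0.526
```

```bash
python3 snap.py 6 125 60 3; python3 - <<'E'
from h import *; import pickle
g=cv2.cvtColor(cv2.imread("pics/w6.png"),cv2.COLOR_BGR2GRAY)
print("col",g[160:215,259].tolist())
for r in (182,186): print(r,g[r,230:290].tolist())
m,s=pickle.load(open("m6.pkl","rb")); R=Ro.from_euler("xyz",s["tcp_rot"]);t=np.linspace(0,2*np.pi,400)
for dx,dy in((0,0),(1,1)):
    c=s["eef_pos"]+R.apply([dx,dy,0])
    for r,z in((17,105),(17,100),(13,139)): q=proj(m,np.c_[c[0]+r*np.cos(t),c[1]+r*np.sin(t),0*t+z]); print(dx,dy,r,z,q.min(0),q.max(0))
E
```

```text
[645.483  45.26  423.298] [-3.14   0.     1.264] [0.394 0.164 0.657] 0.5242058319994531 10.8667 [-0.29   0.001  1.265]
col [142, 142, 142, 141, 141, 142, 142, 142, 142, 142, 141, 130, 98, 110, 108, 104, 85, 34, 24, 28, 27, 28, 24, 24, 27, 27, 29, 27, 28, 27, 30, 29, 32, 34, 34, 32, 32, 35, 76, 148, 174, 172, 171, 170, 171, 173, 162, 76, 29, 22, 28, 28, 25, 36, 81]
182 [234, 234, 235, 234, 234, 234, 235, 234, 233, 232, 233, 236, 233, 192, 118, 105, 107, 104, 84, 48, 29, 26, 30, 28, 29, 27, 26, 24, 26, 24, 27, 26, 29, 30, 29, 29, 27, 28, 27, 31, 56, 93, 111, 111, 106, 108, 126, 141, 140, 142, 142, 140, 141, 143, 142, 139, 137, 137, 139, 141]
186 [200, 230, 230, 204, 157, 155, 202, 229, 229, 199, 155, 145, 131, 159, 185, 153, 89, 43, 26, 24, 25, 23, 25, 25, 21, 26, 28, 28, 27, 29, 24, 23, 27, 30, 24, 27, 25, 25, 22, 28, 26, 31, 59, 94, 110, 110, 119, 134, 142, 144, 143, 143, 144, 145, 145, 139, 138, 139, 141, 143]
0 0 17 105 [240.90779407 171.49008732] [276.15803325 205.47895133]
0 0 17 100 [241.18786795 170.37537576] [275.90301895 203.89002627]
0 0 13 139 [243.38050617 184.66824257] [273.49126178 213.42021845]
1 1 17 105 [241.95910148 172.52193901] [277.17710291 206.44837805]
1 1 17 100 [242.22297895 171.39235887] [276.90686305 204.84638889]
1 1 13 139 [244.55219789 185.80442169] [274.63219657 214.4974215 ]
```

>>> arm_command([
  [0,0,2.5,0,0,0],
  [0,0,5.5,0,0,0],
  [0,0,8,0,0,0],
  [0,0,10,0,0,0],
  [0,0,11.5,0,0,0],
  [0,0,12.3,0,0,0],
  [0,0,12.5,0,0,0],
  [0,0,12.5,0,0,0],
  [0,0,12.5,0,0,0],
])

```text
t: 11.62
eef_pos: [645.8, 45.2, 299.9]
tcp_rot: [3.141, -0.0, 1.264]
ft_force: [0.2, 0.0, 1.5]
opening: 0.526
```

>>> arm_command([
  [0,0,0,0,0,0],
  [0,0,0,0,0,0],
  [0,0,0,0,0,0],
  [0,0,0,0,0,0],
  [0,0,0,0,0,0],
  [0,0,0,0,0,0],
  [0,0,0,0,0,0],
  [0,0,0,0,0,0],
  [0,0,0,0,0,0],
], jaw=2)

```text
t: 12.37
eef_pos: [645.7, 45.2, 299.6]
tcp_rot: [3.141, -0.0, 1.263]
ft_force: [-1.2, 0.4, 6.0]
opening: 0.27
```

>>> arm_command([
  [0,0,-0.2,0,0,0],
  [0,0,-0.6,0,0,0],
  [0,0,-1.2,0,0,0],
  [0,0,-2,0,0,0],
  [0,0,-3,0,0,0],
  [0,0,-4,0,0,0],
  [0,0,-5,0,0,0],
  [0,0,-6.2,0,0,0],
  [0,0,-7.4,0,0,0],
  [0,0,-8.6,0,0,0],
  [0,0,-9.8,0,0,0],
  [0,0,-9.8,0,0,0],
])

```text
t: 13.37
eef_pos: [645.8, 45.2, 400.4]
tcp_rot: [3.138, -0.001, 1.264]
ft_force: [-0.5, -0.0, -1.1]
opening: 0.268
```

>>> arm_command([
  [-1,0.1,-0.5,0,0,0],
  [-3,0.4,-0.5,0,0,0],
  [-5.5,0.7,-0.5,0,0,0],
  [-8.5,1.1,-0.5,0,0,0],
  [-11.5,1.5,-0.5,0,0,0],
  [-14.5,1.9,-0.5,0,0,0],
  [-17,2.2,-0.5,0,0,0],
  [-19.5,2.5,-0.5,0,0,0],
  [-21.2,2.8,-0.5,0,0,0],
  [-21.9,2.9,-0.5,0,0,0],
  [-21.9,2.9,-0.5,0,0,0],
  [-21.9,2.9,-0.5,0,0,0],
])

```text
t: 14.37
eef_pos: [606.9, -172.2, 401.9]
tcp_rot: [-3.141, -0.0, 1.263]
ft_force: [-0.7, 0.0, -1.7]
opening: 0.265
```

>>> arm_command([
  [0,0,0,0,0,0],
  [0,0,0,0,0,0],
  [0,0,0,0,0,0],
  [0,0,0,0,0,0],
])

```text
t: 14.7
eef_pos: [607.2, -171.6, 402.3]
tcp_rot: [3.141, -0.0, 1.265]
ft_force: [-0.2, -1.2, -2.0]
opening: 0.269
```

```bash
python3 snap.py 7 125 130 3; python3 - <<'E'
from h import *; import pickle
g=cv2.cvtColor(cv2.imread("pics/w7.png"),cv2.COLOR_BGR2GRAY)
print("col",g[155:240,259].tolist())
for r in (176,180,184): print(r,g[r,230:290].tolist())
m,s=pickle.load(open("m7.pkl","rb")); R=Ro.from_euler("xyz",s["tcp_rot"]);t=np.linspace(0,2*np.pi,400)
for dx,dy in((0,0),(1,1)):
    c=s["eef_pos"]+R.apply([dx,dy,0])
    for r,z in((23,85),(13,85)): q=proj(m,np.c_[c[0]+r*np.cos(t),c[1]+r*np.sin(t),0*t+z]); print(dx,dy,r,z,q.min(0),q.max(0))
E
```

```text
[ 607.171 -171.718  402.24 ] [ 3.142 -0.     1.264] [-0.685  0.865 -0.771] 0.26839458899384827 14.75 [-0.291  0.001  1.266]
col [108, 108, 108, 108, 108, 109, 109, 110, 111, 111, 104, 63, 65, 65, 64, 62, 63, 62, 62, 62, 70, 109, 143, 144, 144, 144, 145, 137, 80, 74, 83, 85, 87, 86, 87, 95, 109, 93, 57, 42, 77, 89, 85, 71, 86, 88, 89, 87, 87, 89, 87, 88, 89, 88, 89, 89, 87, 88, 88, 87, 87, 97, 90, 102, 108, 107, 106, 107, 102, 75, 30, 25, 28, 25, 27, 25, 24, 28, 28, 23, 27, 28, 26, 30, 28]
176 [109, 109, 108, 108, 108, 108, 109, 108, 104, 84, 59, 61, 61, 61, 62, 62, 63, 63, 63, 64, 60, 62, 62, 68, 80, 87, 92, 103, 110, 109, 102, 96, 92, 83, 72, 61, 61, 61, 60, 61, 61, 60, 60, 61, 63, 61, 60, 60, 73, 96, 110, 111, 110, 109, 111, 110, 109, 107, 107, 108]
180 [109, 109, 108, 107, 107, 108, 106, 87, 61, 61, 62, 62, 62, 61, 61, 62, 58, 60, 59, 65, 72, 94, 123, 140, 144, 146, 144, 144, 144, 144, 144, 144, 145, 145, 144, 137, 123, 95, 72, 65, 62, 61, 61, 62, 62, 61, 64, 63, 61, 62, 64, 89, 111, 110, 110, 111, 108, 108, 107, 107]
184 [109, 109, 108, 109, 109, 98, 78, 63, 61, 63, 62, 62, 64, 61, 62, 62, 78, 95, 96, 84, 82, 83, 83, 81, 81, 77, 76, 75, 75, 74, 75, 76, 78, 82, 85, 85, 86, 84, 84, 88, 96, 87, 65, 60, 59, 62, 60, 61, 60, 61, 58, 65, 95, 111, 112, 111, 109, 108, 108, 106]
0 0 23 85 [234.32218776 164.96108319] [282.20598784 211.12836529]
0 0 13 85 [244.73287159 175.33681504] [271.79395689 201.42327359]
1 1 23 85 [235.38401875 166.00890477] [283.22361882 212.0905844 ]
1 1 13 85 [245.78474486 176.36508062] [272.82077514 202.40318511]
```

View pics/w7b.png

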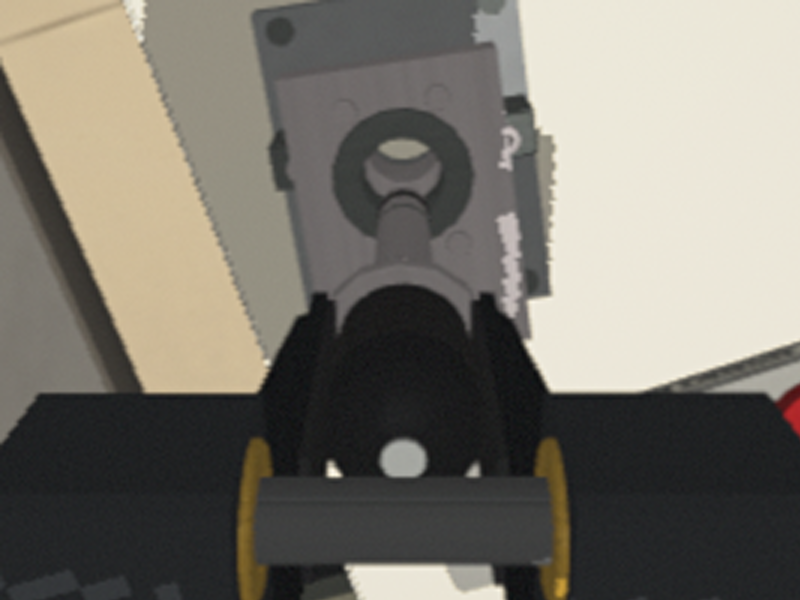

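The probe is held upright over the bush, its tip at about (403,195) and the bush mouth centred near (403,172). Now I'll compare the probe's offset in the hand with the plug's offset.

```bash
python3 - <<'E'
from h import *; import pickle
np.set_printoptions(precision=2,suppress=True)
t=np.linspace(0,2*np.pi,400)
for f,h,L in(("m3",27.4,[(11.5,-58,"foot"),(18.5,5,"collar")]),("m7",28,[(7,-85,"tip"),(7,-73.5,"band top?"),(17,5,"collar")])):
    m,s=pickle.load(open(f+".pkl","rb")); R=Ro.from_euler("xyz",s["tcp_rot"])
    for dy in (1,2,3,4):
        c=s["eef_pos"]+R.apply([0.9,dy,0]); zc=s["eef_pos"][2]-171.3-h
        print(f,dy,*[(n,q.min(0),q.max(0)[0]) for r,z,n in L for q in [proj(m,np.c_[c[0]+r*np.cos(t),c[1]+r*np.sin(t),0*t+zc+z])]])
g=cv2.cvtColor(cv2.imread("pics/w7.png"),cv2.COLOR_BGR2GRAY)
for r in (197,205,212): print(r,g[r,244:276].tolist())
g=cv2.cvtColor(cv2.imread("pics/w3.png"),cv2.COLOR_BGR2GRAY)
for r in (205,210): print(r,g[r,238:282].tolist())
E
```

```text
m3 1 ('foot', array([244.85, 194.17]), np.float64(274.11648068171957)) ('collar', array([228.63, 213.79]), np.float64(290.433180975004))
m3 2 ('foot', array([244.86, 195.4 ]), np.float64(274.09779052080154)) ('collar', array([228.67, 215.4 ]), np.float64(290.3840426874309))
m3 3 ('foot', array([244.88, 196.63]), np.float64(274.0791432541514)) ('collar', array([228.72, 217.01]), np.float64(290.3350523753868))
m3 4 ('foot', array([244.89, 197.86]), np.float64(274.06053873427396)) ('collar', array([228.76, 218.61]), np.float64(290.2862093714542))
m7 1 ('tip', array([251.09, 192.05]), np.float64(267.29965127180884)) ('band top?', array([250.76, 195.93]), np.float64(267.6325658748099)) ('collar', array([230.67, 218.49]), np.float64(287.7023161960671))
m7 2 ('tip', array([251.1 , 193.17]), np.float64(267.28969690319394)) ('band top?', array([250.77, 197.09]), np.float64(267.6218445105852)) ('collar', array([230.71, 220.1 ]), np.float64(287.6574225245879))
m7 3 ('tip', array([251.11, 194.29]), np.float64(267.27976303810476)) ('band top?', array([250.77, 198.25]), np.float64(267.611146137538
[... 379 characters left out ...]
56, 54, 59, 60, 63, 61, 62, 60]
205 [66, 62, 60, 61, 63, 60, 64, 78, 84, 86, 87, 88, 87, 88, 88, 87, 88, 88, 88, 87, 87, 87, 86, 78, 64, 61, 61, 60, 61, 62, 75, 88]
212 [108, 107, 106, 107, 109, 105, 93, 83, 86, 86, 87, 88, 87, 88, 88, 88, 89, 87, 87, 86, 88, 87, 86, 86, 93, 106, 108, 109, 110, 104, 101, 108]
205 [108, 107, 107, 106, 109, 108, 109, 107, 94, 85, 84, 85, 86, 87, 86, 88, 88, 88, 88, 88, 87, 90, 87, 88, 89, 89, 87, 88, 87, 87, 88, 86, 86, 85, 85, 98, 106, 102, 97, 101, 104, 103, 98, 101]
210 [107, 108, 107, 107, 109, 111, 99, 86, 83, 84, 85, 88, 87, 88, 88, 87, 86, 87, 87, 87, 87, 87, 88, 88, 88, 89, 87, 88, 85, 87, 87, 86, 87, 85, 83, 89, 102, 106, 110, 109, 109, 109, 110, 109]
```

>>> arm_command([
  [-0.03,0,1,0,0,0],
  [-0.03,0,2,0,0,0],
  [-0.03,0,2.7,0,0,0],
  [-0.03,0,2.7,0,0,0],
  [-0.03,0,2.7,0,0,0],
  [-0.03,0,2.7,0,0,0],
  [-0.03,0,2.7,0,0,0],
])

```text
t: 15.33
eef_pos: [607.0, -172.6, 375.5]
tcp_rot: [3.141, -0.0, 1.263]
ft_force: [-1.3, -0.8, -1.2]
opening: 0.266
```

```bash
python3 snap.py 8 215 150 8; python3 - <<'E'
from cell import *
import cv2
i=read_camera("side"); cv2.imwrite("pics/s8.png",i[:,:,::-1])
E
```

```text
[ 606.979 -172.647  375.594] [ 3.141 -0.     1.263] [-0.418  0.907 -0.368] 0.26911175226608647 15.3833 [-0.292  0.001  1.264]
```

View pics/w8b.png

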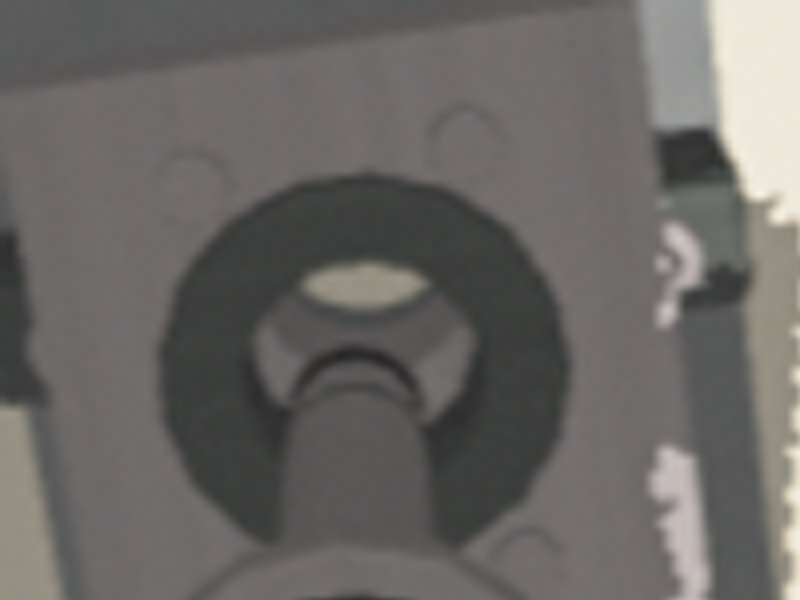

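The 8x crop shows the mouth centred at about (366,372) with its upper edge at 262. The rod axis is at x≈357 and the tip's front edge at y≈348. So the rod is about 1 mm to −x and 2 mm to +y. I'll correct that, then go a little way in.

>>> arm_command([
  [0.1,-0.18,0,0,0,0],
  [0.1,-0.18,0,0,0,0],
  [0.1,-0.18,0,0,0,0],
  [0.1,-0.18,0.5,0,0,0],
  [0.1,-0.18,1,0,0,0],
  [0.1,-0.18,1.5,0,0,0],
  [0.1,-0.18,2,0,0,0],
  [0.1,-0.18,2,0,0,0],
  [0.1,-0.18,2,0,0,0],
  [0.1,-0.18,2,0,0,0],
])

```text
t: 16.27
eef_pos: [605.6, -171.1, 355.2]
tcp_rot: [3.142, -0.0, 1.263]
ft_force: [0.3, -0.7, -0.9]
opening: 0.269
```

```bash
python3 snap.py 9 215 150 8
```

```text
[ 605.613 -171.101  355.361] [ 3.141 -0.     1.264] [ 0.086  0.978 -1.265] 0.26855587314415064 16.3167 [-0.291  0.001  1.264]
```

View pics/w9b.png

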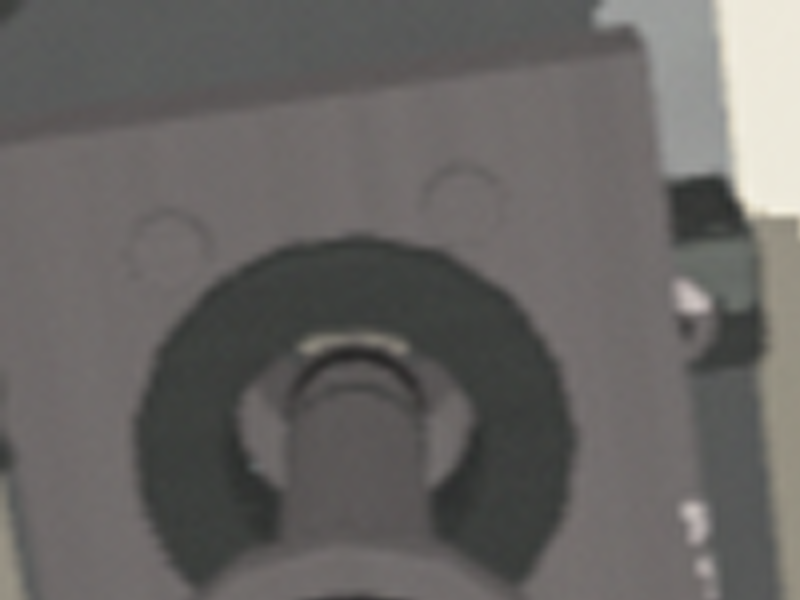

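The rod is centred: rod at x≈357 in the mouth at about 358, and the tip front edge at y≈347 against 341 expected, a 0.5 mm difference. Descending straight.

>>> arm_command([
  [0,-0.03,0.4,0,0,0],
  [0,-0.03,0.9,0,0,0],
  [0,-0.03,1.4,0,0,0],
  [0,-0.03,1.9,0,0,0],
  [0,-0.03,2.4,0,0,0],
  [0,-0.03,2.7,0,0,0],
  [0,-0.03,2.7,0,0,0],
  [0,-0.03,2.7,0,0,0],
])

```text
t: 16.98
eef_pos: [605.3, -171.0, 328.0]
tcp_rot: [-3.141, -0.0, 1.264]
ft_force: [0.9, -0.0, -1.6]
opening: 0.268
```

```bash
python3 snap.py 10 215 160 6;  python3 - <<'E'
from cell import *
import cv2
i=read_camera("side"); cv2.imwrite("pics/s10.png",i[:,:,::-1])
a=cv2.resize(i[215:330,240:340,::-1],None,fx=5,fy=5,interpolation=cv2.INTER_CUBIC)
b=cv2.resize(cv2.imread("pics/w10.png")[200:290,212:306],None,fx=3.15,fy=3.15,interpolation=cv2.INTER_CUBIC)
import numpy as np
c=np.zeros((575,800,3),np.uint8); c[:575,:500]=a; c[:b.shape[0],500:500+b.shape[1]]=b; cv2.imwrite("pics/c10.png",c); print(b.shape)
E
```

```text
[ 605.337 -171.01   328.265] [ 3.141 -0.     1.264] [-0.015  0.472  0.234] 0.27123730165280835 17.0333 [-0.291  0.001  1.264]
(284, 296, 3)
```

View pics/c10.png

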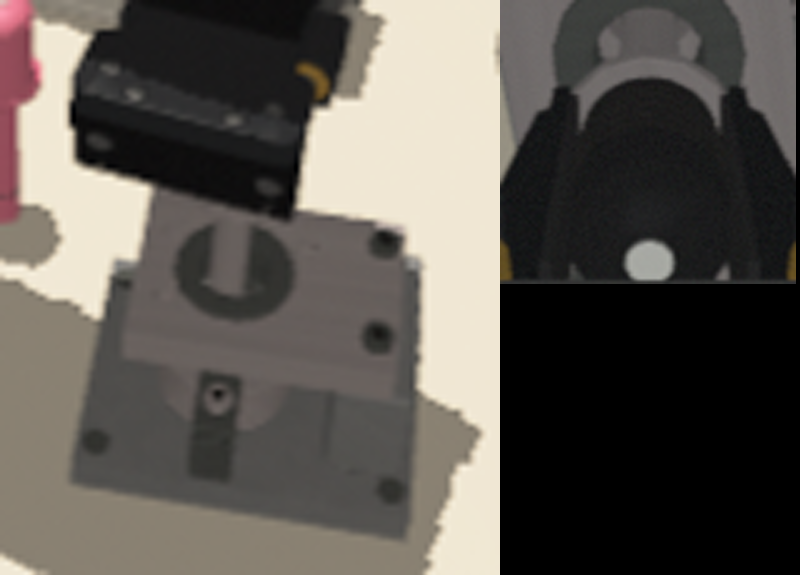

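Side view of the rod in the mouth: the flange spans x 175–295 and the rod about 212–250, which looks slightly to the left. In the wrist crop the gaps left and right of the rod look even. I'll quantify this with edge profiles.

```bash
python3 - <<'E'
from cell import *; from h import *
np.set_printoptions(precision=2,suppress=True)
g=cv2.cvtColor(cv2.imread("pics/s10.png"),cv2.COLOR_BGR2GRAY)
for r in (260,262,264,266,268,270,272): print(r,g[r,270:305].tolist())
print("col287",g[255:285,294].tolist())
m=camera_model("side"); t=np.linspace(0,2*np.pi,400)
for B in((607,-171),):
    q=proj(m,np.c_[B[0]+23*np.cos(t),B[1]+23*np.sin(t),0*t+85]); print(q.min(0),q.max(0))
    q=proj(m,np.c_[B[0]+13*np.cos(t),B[1]+13*np.sin(t),0*t+85]); print(q.min(0),q.max(0))
    print(proj(m,[[*B,z] for z in(70,85,95,105,115)]), proj(m,[[B[0]+1,B[1],85]]))
g=cv2.cvtColor(cv2.imread("pics/w10.png"),cv2.COLOR_BGR2GRAY)
for r in (212,214,216): print(r,g[r,228:294].tolist())
print("wcol259",g[180:230,259].tolist())
E
```

```text
260 [96, 97, 95, 94, 96, 97, 98, 99, 96, 92, 80, 60, 62, 82, 92, 95, 98, 97, 96, 88, 70, 69, 84, 92, 96, 99, 98, 99, 99, 99, 98, 97, 98, 97, 97]
262 [97, 96, 97, 96, 98, 99, 94, 76, 55, 50, 52, 51, 69, 87, 93, 96, 98, 98, 96, 83, 60, 51, 51, 50, 60, 82, 96, 99, 100, 99, 98, 99, 99, 100, 100]
264 [95, 96, 96, 96, 96, 88, 66, 50, 50, 52, 52, 53, 71, 88, 94, 97, 98, 97, 95, 79, 56, 51, 51, 51, 51, 51, 60, 83, 95, 97, 99, 99, 91, 90, 99]
266 [96, 97, 96, 97, 91, 70, 50, 50, 51, 51, 49, 54, 74, 91, 95, 97, 97, 97, 94, 74, 50, 49, 49, 49, 50, 51, 50, 61, 81, 95, 98, 97, 96, 98, 98]
268 [96, 95, 95, 95, 80, 56, 51, 51, 51, 50, 47, 56, 78, 92, 96, 98, 98, 97, 87, 66, 49, 47, 45, 46, 49, 51, 51, 50, 68, 90, 98, 98, 97, 98, 98]
270 [95, 95, 96, 96, 87, 64, 51, 50, 51, 51, 56, 72, 85, 93, 97, 98, 98, 96, 85, 64, 51, 49, 45, 47, 50, 51, 50, 50, 65, 88, 98, 98, 99, 99, 99]
272 [95, 95, 96, 97, 97, 78, 52, 50, 51, 50, 50, 57, 76, 90, 96, 99, 98, 95, 79, 59, 56, 62, 58, 50, 51, 50, 51, 52, 71, 91, 96, 96, 96, 96, 96]
col287 [19, 24, 18, 53, 98, 96, 82, 60, 51, 51, 50, 50, 49, 49, 48, 50, 50, 51, 51
[... 586 characters left out ...]
 106, 101, 91, 85, 85, 87, 88, 90, 87, 87, 88, 90, 89, 89, 87, 88, 87, 86, 85, 84, 91, 103, 109, 107, 106, 104, 96, 71, 54, 58, 60, 59, 60, 58, 61, 60, 61, 61, 61, 61, 61, 89, 110, 112, 111, 112]
216 [93, 67, 61, 62, 62, 61, 63, 61, 63, 62, 61, 59, 61, 53, 49, 67, 94, 104, 105, 106, 107, 99, 88, 86, 86, 86, 88, 89, 87, 87, 87, 86, 87, 87, 87, 87, 88, 87, 86, 86, 90, 103, 108, 108, 106, 103, 82, 50, 51, 56, 60, 62, 61, 60, 62, 64, 63, 63, 62, 62, 60, 73, 98, 111, 110, 113]
wcol259 [110, 110, 110, 110, 110, 110, 111, 112, 104, 61, 61, 67, 65, 63, 63, 62, 63, 63, 62, 62, 63, 64, 76, 89, 89, 88, 90, 88, 90, 90, 89, 89, 89, 89, 90, 86, 86, 90, 101, 109, 106, 106, 106, 103, 75, 33, 24, 27, 26, 30]
```

The wrist profile shows the rod centred across the jaws: rod 258.9, mouth 259.0. The side view puts it about 1.9 mm to −y at the mouth plane, with a slight lean of about 1° (allowed: 4°). I'll shift +1.5 mm in y and go the rest of the way down.

>>> arm_command([
  [0,0.15,0,0,0,0],
  [0,0.15,0,0,0,0],
  [0,0.15,0.3,0,0,0],
  [0,0.15,0.7,0,0,0],
  [0,0.15,1.1,0,0,0],
  [0,0.15,1.5,0,0,0],
  [0,0.15,1.9,0,0,0],
  [0,0.15,2.15,0,0,0],
  [0,0.15,2.25,0,0,0],
  [0,0.15,2.25,0,0,0],
  [0,0.15,2.25,0,0,0],
  [0,0.15,2.25,0,0,0],
])

```text
t: 18.08
eef_pos: [606.7, -171.5, 305.9]
tcp_rot: [3.141, -0.0, 1.264]
ft_force: [-0.1, 0.2, -1.7]
opening: 0.265
```

```bash
python3 snap.py 11 215 160 6;  python3 - <<'E'
from cell import *
import cv2,numpy as np
i=read_camera("side")[:,:,::-1]; cv2.imwrite("pics/s11.png",i); g=cv2.cvtColor(i,cv2.COLOR_BGR2GRAY)
for r in (264,266,268,270): print(r,g[r,270:305].tolist())
w=cv2.cvtColor(cv2.imread("pics/w11.png"),cv2.COLOR_BGR2GRAY)
for r in (208,212,216): print(r,w[r,224:298].tolist())
a=cv2.resize(i[215:330,240:340],None,fx=5,fy=5,interpolation=cv2.INTER_CUBIC)
b=cv2.resize(i[150:260,220:340],None,fx=2.5,fy=2.5,interpolation=cv2.INTER_CUBIC)
c=np.zeros((575,800,3),np.uint8); c[:575,:500]=a; c[:b.shape[0],500:500+b.shape[1]]=b
d=cv2.resize(cv2.imread("pics/w11.png")[190:290,212:306],None,fx=3,fy=3)[:300]; c[275:575,500:782]=d; cv2.imwrite("pics/c11.png",c)
E
```

```text
[ 606.713 -171.473  305.928] [ 3.141 -0.     1.263] [-0.161  0.511 -0.917] 0.26676209813723084 18.1333 [-0.292  0.001  1.265]
264 [95, 96, 96, 97, 97, 89, 67, 51, 48, 39, 37, 40, 38, 32, 18, 14, 13, 13, 14, 14, 15, 15, 18, 27, 23, 13, 14, 15, 16, 72, 99, 100, 92, 91, 100]
266 [97, 97, 97, 98, 91, 70, 50, 51, 51, 51, 50, 54, 79, 96, 97, 92, 72, 59, 52, 40, 29, 16, 16, 18, 14, 13, 14, 14, 56, 88, 99, 97, 97, 98, 98]
268 [96, 97, 97, 96, 81, 56, 52, 51, 52, 50, 48, 48, 63, 83, 93, 96, 99, 99, 97, 87, 65, 48, 47, 41, 33, 30, 25, 27, 62, 91, 99, 98, 99, 98, 98]
270 [96, 96, 97, 98, 88, 65, 50, 51, 52, 51, 57, 89, 97, 88, 94, 97, 99, 99, 97, 83, 59, 49, 46, 47, 50, 51, 51, 51, 66, 89, 99, 100, 100, 99, 99]
208 [109, 109, 110, 108, 109, 108, 108, 102, 84, 60, 59, 61, 63, 64, 62, 60, 64, 63, 62, 63, 63, 62, 64, 63, 62, 62, 62, 64, 61, 60, 63, 63, 63, 63, 61, 62, 63, 64, 62, 63, 63, 63, 63, 63, 63, 63, 61, 62, 63, 63, 65, 63, 64, 63, 63, 63, 64, 61, 63, 62, 59, 71, 94, 111, 115, 114, 112, 112, 111, 111, 111, 112, 109, 110]
212 [107, 109, 108, 111, 100, 77, 59, 61, 62, 62, 65, 63, 63, 64, 63, 64, 65, 63, 63, 63, 63, 63, 63, 62, 64, 68, 71, 78, 84, 87, 89, 90, 89, 89, 89, 89, 88, 89, 90, 89, 88, 86, 88, 83, 73, 63, 62, 62, 61, 61, 61, 62, 62, 63, 62, 63, 63, 63, 62, 64, 64, 63, 63, 61, 71, 98, 112, 113, 112, 112, 110, 112, 112, 109]
216 [106, 108, 108, 94, 66, 58, 60, 62, 63, 61, 62, 62, 63, 62, 60, 61, 62, 61, 61, 63, 73, 85, 87, 84, 84, 83, 84, 85, 87, 87, 88, 89, 88, 88, 88, 87, 87, 86, 88, 86, 87, 88, 88, 86, 84, 84, 86, 88, 91, 85, 69, 60, 62, 61, 63, 63, 64, 62, 64, 64, 63, 64, 63, 63, 62, 61, 73, 99, 112, 111, 110, 111, 111, 112]
```

View pics/c11.png

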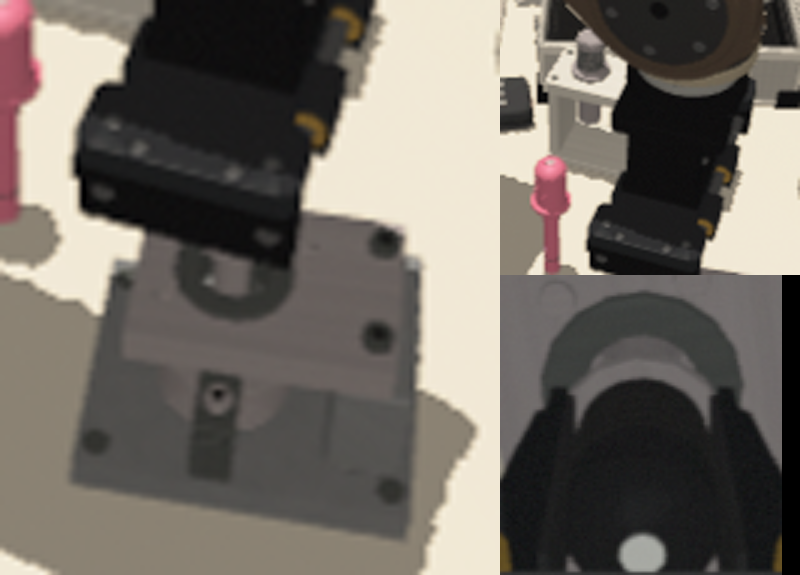

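The plug stands collar-seated in the rack. The rod is within about 0.3 mm of the bush axis at the mouth: side rod centre 286.05 against 286.15 expected. There is no side force, so I'll settle and hand in.

>>> arm_command([
  [0,0,0,0,0,0],
  [0,0,0,0,0,0],
  [0,0,0,0,0,0],
  [0,0,0,0,0,0],
  [0,0,0,0,0,0],
  [0,0,0,0,0,0],
])

```text
t: 18.68
eef_pos: [606.7, -171.4, 305.7]
tcp_rot: [-3.142, -0.0, 1.263]
ft_force: [-0.8, 1.0, -0.8]
opening: 0.268
```

```bash
python3 -c "
from cell import *
s=state();print(s['eef_pos'],s['ft_force'],s['opening'],s['t']);print(job_done())"
```

```text
[ 606.67800339 -171.44203235  305.69080314] [-0.75375377  0.96808526 -0.77540724] 0.26839671955342415 18.6833
the job is handed in; nothing more can be done
None
```

I pulled the plug out of the bush, stood it in the empty rack bore and let go. I then took the black probe from the rack and lowered it through the bush until its sensing band was at about the ring's mid-height. I handed the job in at 18.7 s; it reported no verdict.

**Last checks:**
- **Plug:** it is seated upright in the rack in the last side picture.
- **Grip and force:** the fingers still hold the probe at a 26 mm opening. Sideways force stayed within reading noise (about 1 N) throughout the descent.
- **Centring:** the rod is within about 0.3 mm of the bush axis at the mouth in the side camera. The wrist camera showed it centred between the jaws.
- **Height:** the sensing band's height comes from the tool height at grasp, not from a picture of the band, so it is good to about 1–2 mm.

**Checks that disagreed:**
- **Lean:** the wrist and side cameras differed by 1–2 mm along the tool's y axis. That, with the rod's slope in the side picture, suggests the probe leans about 1°, against the 4° allowed. I did not correct it.
- **Grasp force:** the upward force read 6 N when I closed on the probe, and I did not find out why. It was gone after the lift.
- **Not rechecked:** I did not look again at the plug gauge after lifting the probe. Nothing was seen to touch it or the bystanders.

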